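# Swing the hobby lamp over the jigsaw

### The job

Bring the light to the unfinished part of the jigsaw: with a fingertip, push the hobby lamp's boom round until the middle of its light bar is over the middle of the gap in the puzzle, and push the end of the light bar until the bar lies in line with the puzzle's long side. Only push, gently and without gripping; the lamp's foot stays standing where it is, and the puzzle and the other things on the table are left alone.

Things in the scene. Friction and masses are not known exactly. Their poses are not given: they have to be found in the camera images.
- lamp: free-standing hobby lamp, 3.2 kg: white round steel foot 160 mm across and 22 mm high, steel post 18 mm across on the foot's centre. It stands loose on the table, left or right of the puzzle. Origin: centre of the foot's underside, z up.
- boom_pivot (a point): point on the post's vertical axis, 300 mm above the table, at mid-height of the boom. The white collar here is 34 mm across and 32 mm high, with a cap up to 322 mm above the table; nothing of the lamp is higher. Its x axis points along the boom towards the light.
- boom (a joint): swing of the boom about the post's vertical axis, rad, counter-clockwise seen from above, limits -2.6 to 2.6; at 0 the boom points along the x axis of lamp. The boom is a level square aluminium tube 14 mm wide and 16 mm high (292 to 308 mm above the table) that reaches 271 mm from the post's axis. It has light friction (0.15 N m) and stays where it is left.
- light_centre (a point): centre of the light bar, under the boom's outer end, 255 mm from the post's axis and 266 mm above the table; x along the bar's length, pointing from the post outwards when bar is 0. The light bar is an aluminium bar 280 mm long, 31 mm wide and 15 mm high (258 to 274 mm above the table), hung by its middle from a short vertical stem 18 mm across; 18 mm of air between bar and boom.
- bar (a joint): swivel of the light bar about its stem's vertical axis relative to the boom, rad, counter-clockwise seen from above, limits -1.6 to 1.6; at 0 the bar lies along under the boom. Starts between 0.9 and 1.4. Light friction (0.03 N m), it stays where it is left, and pushing it gently by its outer end, square to its length, does not swing the boom.
- puzzle: half-finished jigsaw flat on the table, 2.5 mm thick, 210 mm along its x and 300 mm along its y (the long side; it reaches from -165 to +135 mm in y); a square gap 90 by 90 mm in it shows the table, with one loose piece lying in it. Origin: under the centre of the gap, z up.
- gap (a point): centre of the gap in the puzzle, at the height of the puzzle's face, 2.5 mm above the table. As the boom swings, the light bar's centre passes within 16 mm of the point above it.
- mug: white mug, 84 mm across and 95 mm high, on the other side of the puzzle from the lamp; bystander. Origin: centre of its underside.
- glue: white bottle of puzzle glue, 48 mm across and 130 mm high, beyond the puzzle; bystander. Origin: centre of its underside.
- case: black spectacle case, 60 by 160 by 42 mm, beyond the puzzle; bystander. Origin: centre of its underside.

How it is judged:
At the end, for the whole second after the job is handed in: The light bar's centre is, seen from above, within 35 mm of the gap's centre; the bar is within 0.12 rad of the puzzle's long side (either way round); boom and bar are at rest; the lamp's foot stands upright within 20 mm of where it was, and mug, bottle and case within 20 mm (horizontal distance between light_centre and gap below 0.035 m and angle between the x axis of light_centre and the y axis of puzzle, either way round below 0.12 rad and velocity of joint boom between -0.05 and 0.05 rad/s and velocity of joint bar between -0.05 and 0.05 rad/s and distance of each of lamp, mug, glue, case from where it was at the start of the episode below 0.02 m and angle between lamp's own z axis and vertical below 0.05 rad); the robot touches nothing.
It fails at once if the lamp's foot is lifted, tipped or pushed along (height (world z) of lamp above 0.008 m or angle between lamp's own z axis and vertical above 0.1 rad or distance of lamp from where it was at the start of the episode above 0.03 m).
It fails at once if the lamp is gripped or struck hard (over 18 N between the fingers and the lamp) (contact force between the fingers and lamp above 18 N).
It fails at once if the puzzle is pressed on (over 3 N) (contact force between the arm and puzzle above 3 N).
It fails at once if a bystander is moved or lifted by more than 30 mm (distance of any of mug, glue, case from where it was at the start of the episode above 0.03 m).
It also fails if it takes over 61 s, if anything falls off the work surface, if the arm or the gripper's body presses on something with over 40 N, if the wrist force passes 120 N, or if a joint passes its speed limit or range.

### The arm

A 7-joint arm with a two-finger parallel gripper is mounted at the origin on the work surface. World frame = base frame: x ahead of the robot, y to its left, z up, the work surface at z = 0. Lengths are in m, angles in rad, forces in N, time in s.
With the tool pointing down it reaches from about 0.35 to 0.9 m from the base axis. Payload 8.1 kg.
Tool frame: the origin (TCP) lies at the very end of the fingers, on their centre line; the grasp point (between the pads) lies 19 mm behind it (arm.tcp_to_grasp is the z of the grasp point in the tool frame, in m); z points along the fingers, y is the line along which they close (so a half turn about z gives the same grasp; the last joint's range is limited). The gripper opens to 92 mm and grips with 3 to 60 N. Pads are 19 mm wide; open, the fingers measure 130 mm over their backs; the gripper's body (75 mm by 190 mm) begins 47 mm behind the grasp point.
Start: joints at [1.205, 0.434, 0.025, 1.573, -0.012, 1.134, -0.075], TCP at [0.162, -0.604, 0.227] pointing down, gripper open.
Joint ranges: [-2.62, 2.62], [-0.44, 2.09], [-1.27, 1.32], [0.08, 2.57], [-1.32, 4.46], [0.12, 2], [-2.74, 2.74]. Speed limits (rad/s): [2.22, 2.22, 3.01, 3.01, 3.14, 3.14, 3.14].

### API

Orientations are given as a rotation vector (axis times angle).
In Python, from cell import readout, vision, sign_off, arm gives the robot as it stands. The module is installed in compiled form; this text tells all that it offers.
- The arm moves only by the shell command python3 -m creep 'ROWS' [FORCE]. ROWS is JSON, a list of rows, each a list of 5 numbers: the shift along the tool's x, y, z in units of 4 cm (1.0 is 4 cm), then the turn about the tool's z in units of 4 degrees (1.0 is 4 degrees), then the opening, from 0 (shut) to 1 (fully open). A call has 1 to 12 rows; each row shifts and turns the commanded pose from where the row before left it, along the tool's axes as they then stand; what a row does not reach is not made up. A row lasts 1/8 s, in which the tool goes at most 62.5 mm and 10.7 degrees, less where a joint would pass 70% of its speed; a pose out of reach is approached as far as the arm can. A call with a number of a shift or a turn outside -1 to 1 is refused whole. A call with a gripper value outside its range is refused whole. The fingers move at their own pace and stop on an object; FORCE is the grip in N (left out, the last holds). Time passes only in rows, so rows that do not move let the fingers close. It gives the time, the measured TCP pose, the force, the opening and the grip force at its end, in the units of the state.
- readout.observe(): the state, without advancing time (a new reading comes with each control period).
- vision.get_image(name): name is "scene" or "top" or "wrist"; returns a dict with "pixels" (480x640x3 uint8, blue, green, red), "z_map" (480x640 float32, m along the optical axis (not along the pixel's ray), 0 where there is no reading), "camera_matrix" (3x3 intrinsics, pixels), "position" and "rotation" of the camera in the world. Camera axes: x right, y up, looking along -z (the intrinsics and any distortion apply to the point x, -y, -z); pixel columns grow to the right and rows downward; lengths in m; the calibration is good to about 2 mm. A picture is of the moment at which its call begins.
- sign_off(): hands the job in; it is judged then, once.
The state is a dict: "clock": time; "joints": joint angles; "dq": joint speeds; "joint_efforts": joint torques, N m; "position": TCP position; "ee_rot": TCP orientation; "force": force on the tool from outside, world axes, zero at the start; "ft_torque": the same for the moment, N m; "width": opening from 0.0 (shut) to 1.0 (fully open); "gripper_force": force on a finger pad.
Only numpy, scipy, OpenCV 4.12 (cv2) and the standard library are available. Lean on these libraries where they do the work, as an engineer would, in place of code of your own. Each camera call takes 0.05 s, during which the arm holds its last target. There are 200 camera calls.

## Working session

There is one attempt and no reset: what is moved stays moved. The work goes in short steps, Python scripts to look and compute and a shell command to move; the robot and the scene stay as the last step left them, time stands still between calls to the robot, and variables do not carry over. Pictures are saved under pics/ and viewed, at most 10 in all, crops included, and the job is handed in when it is done.

```bash
mkdir -p pics; cat > h.py <<'E'
import numpy as np, cv2
from cell import readout, vision
def get(n,save=None):
    d=vision.get_image(n)
    if save: cv2.imwrite('pics/'+save,d['pixels'])
    return d
def pts(d):
    """world point per pixel from z_map"""
    K=np.array(d['camera_matrix']);z=d['z_map'];v,u=np.mgrid[:480,:640]
    p=np.stack([(u-K[0,2])/K[0,0]*z,-(v-K[1,2])/K[1,1]*z,-z],-1)
    R=np.array(d['rotation']); 
    return p@R.T+np.array(d['position'])
def ray(d,u,v,h):
    K=np.array(d['camera_matrix']);R=np.array(d['rotation']);o=np.array(d['position'])
    r=R@np.array([(u-K[0,2])/K[0,0],-(v-K[1,2])/K[1,1],-1]);return o+r*(h-o[2])/r[2]
E
python3 - <<'E'
from h import *
a=get('scene');b=get('top')
cv2.imwrite('pics/a.png',a['pixels']);cv2.imwrite('pics/b.png',b['pixels'])
for d in(a,b):print(d['position'],np.array(d['rotation']).round(3).tolist(),np.array(d['camera_matrix']).tolist(),(d['z_map']>0).mean())
s=readout.observe();print({k:np.round(v,3).tolist() for k,v in s.items()})
E
```

```text
[1.23308433 0.09908588 0.69960419] [0.72, 0.781, 1.567] [[434.8104901780285, 0.0, 322.016588051808], [0.0, 434.8104901780285, 247.58557673243394], [0.0, 0.0, 1.0]] 0.9960188802083333
[0.39956917 0.00794441 1.07981947] [0.166, -0.158, -1.545] [[439.7221352149841, 0.0, 321.2897629425359], [0.0, 439.7221352149841, 235.68393861489878], [0.0, 0.0, 1.0]] 0.9958626302083333
{'clock': 0.1, 'joints': [1.205, 0.435, 0.025, 1.574, -0.012, 1.134, -0.075], 'dq': [-0.001, -0.002, -0.0, -0.004, 0.0, 0.0, 0.002], 'joint_efforts': [0.004, -66.913, 0.988, -31.514, -0.06, 0.037, 0.0], 'position': [0.162, -0.603, 0.226], 'ee_rot': [-3.113, -0.411, 0.0], 'force': [0.105, 0.622, 0.467], 'ft_torque': [-0.033, 0.004, 0.063], 'gripper_force': 0.0, 'width': 1.005}
```

View pics/b.png

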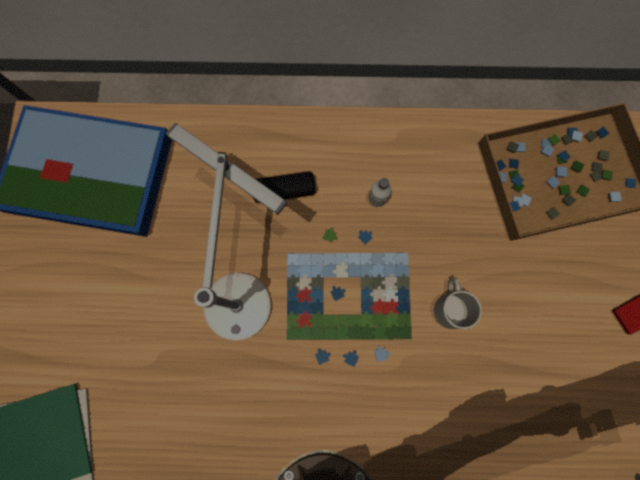

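View pics/a.png

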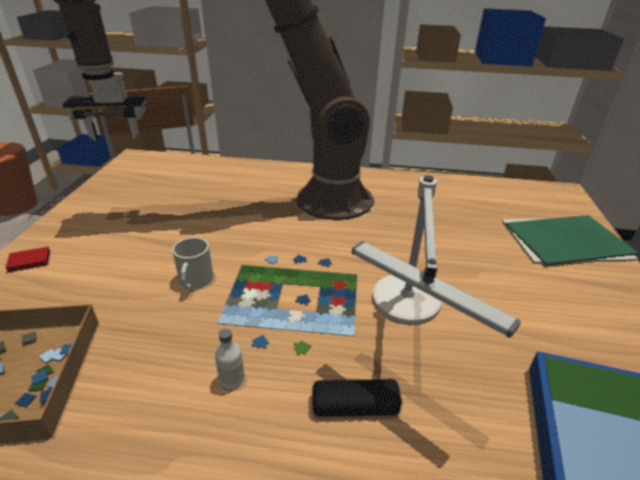

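The top view shows the lamp's foot at (237,306), the collar at (205,297), the boom end at (222,158), the bar from (172,130) to (282,207), and the gap at about (343,296). The scene view shows the same layout, with the arm's gripper away to the robot's right.

```bash
sed -i "s/R=np.array(d\['rotation'\])/R=cv2.Rodrigues(np.array(d['rotation']))[0]/" h.py
cat >> h.py <<'E'
def lamp():
    """bar, collar from top depth/ray casting"""
    b=get('top');P=pts(b);x,y,z=P[...,0],P[...,1],P[...,2]
    near=(np.hypot(x-G[0],y-G[1])<.62)&(y>-.3)
    return b,P,near
E
python3 - <<'E'
from h import *
b=get('top');P=pts(b);a=get('scene');Q=pts(a)
for n,p in (('c',(205,297)),('boomend',(222,158)),('bar1',(180,138)),('bar2',(275,202)),('foot',(250,320)),('tbl',(343,280)),('mugrim',(460,310)),('gl',(381,190)),('boommid',(214,220)),('case',(285,187))):
    print(n,P[p[1],p[0]].round(3))
for n,p in (('cap',(428,181)),('barR',(505,318)),('barL',(365,250)),('tbl',(300,296))): print('scene',n,Q[p[1],p[0]].round(3))
# puzzle: saturated/blue-green mask corners
im=b['pixels']; hsv=cv2.cvtColor(im,cv2.COLOR_BGR2HSV)
roi=np.zeros((480,640),np.uint8);roi[251:343,283:415]=1
wood=((hsv[...,0]>8)&(hsv[...,0]<22)&(hsv[...,1]>60)&(hsv[...,1]<190)).astype(np.uint8)
m=cv2.morphologyEx(((1-wood)*roi).astype(np.uint8),cv2.MORPH_OPEN,np.ones((3,3)))
c=max(cv2.findContours(m,0,2)[0],key=cv2.contourArea);r=cv2.minAreaRect(c);print(r)
w=np.array([ray(b,u,v,.0025)[:2] for u,v in cv2.boxPoints(r)]);print('puzzle corners',w.round(3).tolist())
g=(wood*roi);g2=np.zeros_like(g);g2[272:320,318:368]=g[272:320,318:368]
c=max(cv2.findContours(cv2.morphologyEx(g2,cv2.MORPH_CLOSE,np.ones((9,9))),0,2)[0],key=cv2.contourArea)
r=cv2.minAreaRect(c);print('gap',r,ray(b,*r[0],.0025))
for n,d in(('top',b),):
    z=P[...,2];x,y=P[...,0],P[...,1]
    mm=(z>.245)&(z<.285)&(y>0)&(y<.5)&(x>.2);X=P[mm][:,:2];print('bar',mm.sum(),cv2.minAreaRect(X.astype(np.float32)))
    mm=(z>.285)&(z<.315)&(y>0)&(y<.5);X=P[mm][:,:2];print('boom',mm.sum(),cv2.minAreaRect(X.astype(np.float32)))
    mm=(z>.315)&(z<.34)&(y>0)&(y<.5);X=P[mm][:,:2];print('cap',mm.sum(),cv2.minAreaRect(X.astype(np.float32)))
    mm=(z>.015)&(z<.03)&(y>0.1)&(y<.4)&(x<.4);X=P[mm][:,:2];print('foot',mm.sum(),cv2.minEnclosingCircle(X.astype(np.float32)))
E
```

```text
c [0.447 0.21  0.324]
boomend [0.704 0.201 0.311]
bar1 [0.761 0.297 0.27 ]
bar2 [0.632 0.103 0.274]
foot [0.414 0.18  0.024]
tbl [ 0.516 -0.04   0.001]
mugrim [ 0.448 -0.322  0.006]
gl [ 0.716 -0.121  0.101]
boommid [0.587 0.209 0.306]
case [0.738 0.108 0.042]
scene cap [0.456 0.215 0.317]
scene barR [0.772 0.306 0.273]
scene barL [0.643 0.106 0.274]
scene tbl [ 0.478 -0.034  0.004]
((349.0, 296.0), (86.0, 124.0), 90.0)
puzzle corners [[0.58, 0.1], [0.586, -0.208], [0.378, -0.203], [0.372, 0.093]]
gap ((341.5, 295.5), (37.0, 39.0), 90.0) [ 0.47761251 -0.03620577  0.0025    ]
bar 2018 ((0.6192176938056946, 0.2593326270580292), (0.28485649824142456, 0.2314470261335373), 55.27423858642578)
boom 1446 ((0.5748836398124695, 0.20471525192260742), (0.03353967145085335, 0.28760218620300293), 85.4652328491211)
cap 212 ((0.44831597805023193, 0.21405324339866638), (0.03127102181315422, 0.03075626865029335), 66.18358612060547)
foot 488 ((0.3975757360458374, 0.21442106366157532), 0.0607568696141243)
```

```bash
python3 -m creep '[[0,0,-1,0.75,0],[0,0,-1,0.75,0],[0,0,-1,0.75,0],[0,0,-1,0.75,0],[0,0,-0.5,0.77,0],[0,0,0,0,0],[0,0,0,0,0]]' 5
```

```text
clock: 1.08
position: [0.1622, -0.6032, 0.4053]
ee_rot: [-3.14, -0.001, 0.001]
force: [-0.0, -0.2, -0.0]
width: 0.29
gripper_force: 0.0
```

```bash
python3 -m creep '[[0.7,-0.8,0,0,0],[0.7,-0.9,0,0,0],[0.7,-0.9,0,0,0],[0.7,-0.9,0,0,0],[0.7,-0.9,0,0,0],[0.7,-0.9,0,0,0],[0.7,-0.9,0,0,0],[0.7,-0.9,0,0,0],[0.7,-0.9,0,0,0],[0.7,-0.9,0,0,0],[0.7,-0.9,0,0,0],[0.7,-0.9,0,0,0]]'; python3 -m creep '[[0.7,-1,0,0,0],[0.7,-1,0,0,0],[0.7,-1,0,0,0],[0.7,-1,0,0,0],[0.6,-1,0,0,0],[0.3,-1,0,0,0],[0.1,-1,0,0,0],[0,-1,0,0,0],[0,-1,0,0,0],[0,-1,0,0,0],[0,-1,0,0,0],[0,0,0,0,0]]'
```

```text
clock: 2.58
position: [0.4987, -0.1744, 0.4053]
ee_rot: [-3.141, -0.001, 0.003]
force: [0.6, -0.3, 0.2]
width: 0.011
gripper_force: 0.0
clock: 4.08
position: [0.6489, 0.2684, 0.4041]
ee_rot: [-3.141, -0.01, 0.007]
force: [1.3, -0.8, 0.0]
width: 0.006
gripper_force: 0.0
```

```bash
python3 -m creep '[[0,0,0.7,0,0],[0,0,0.7,0,0],[0,0,0.7,0,0],[0,0,0.6,0,0],[0,0,0,0,0],[0,0,0,0,0]]'; python3 -c "
from h import *
get('scene','c.png')"
```

```text
clock: 4.82
position: [0.6511, 0.2638, 0.2994]
ee_rot: [-3.141, 0.001, -0.001]
force: [0.1, -0.0, 0.9]
width: 0.004
gripper_force: 0.0
```

View pics/c.png

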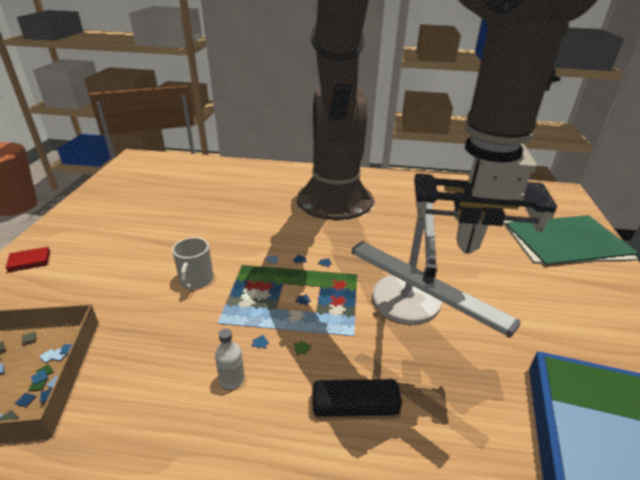

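The finger is at (475,235), on the right-hand side of the boom and above the bar, with the gripper's body clear above the lamp. Next I work out the push arc.

```bash
python3 - <<'E'
import numpy as np
p=np.array([.450,.212]);prev=np.array([.651,.264])
for f in [-.04,-.1,-.25,-.4,-.55,-.7,-.85,-1.0,-1.15,-1.3,-1.38,-1.42,-1.46]:
    d=np.array([np.cos(f),np.sin(f)]);n=np.array([-d[1],d[0]])
    t=p+.195*d+(.007+.0095*abs(d[1])+.019*d[0])*n
    u=(t-prev)/.04*[1,-1];prev=t;print(f,t.round(3),u.round(2))
E
```

```text
-0.04 [0.646 0.231] [-0.13  0.84]
-0.1 [0.647 0.219] [0.02 0.28]
-0.25 [0.646 0.191] [-0.02  0.71]
-0.4 [0.641 0.162] [-0.13  0.72]
-0.55 [0.631 0.134] [-0.24  0.7 ]
-0.7 [0.617 0.108] [-0.35  0.66]
-0.85 [0.599 0.083] [-0.46  0.61]
-1.0 [0.577 0.062] [-0.55  0.54]
-1.15 [0.551 0.044] [-0.64  0.45]
-1.3 [0.523 0.03 ] [-0.71  0.34]
-1.38 [0.507 0.024] [-0.4   0.14]
-1.42 [0.498 0.022] [-0.21  0.06]
-1.46 [0.49 0.02] [-0.21  0.05]
```

Approach and begin the push slowly (z 2 mm lower).

```bash
python3 -m creep '[[0,0.3,0.1,0,0],[0,0.2,0,0,0],[0,0.15,0,0,0],[0,0.15,0,0,0],[0,0.15,0,0,0],[0,0.15,0,0,0],[0,0.18,0,0,0],[0,0.18,0,0,0],[0,0.2,0,0,0],[0,0.2,0,0,0],[-0.03,0.2,0,0,0],[-0.04,0.2,0,0,0]]'
```

```text
clock: 6.38
position: [0.6478, 0.1732, 0.2947]
ee_rot: [3.142, -0.001, -0.0]
force: [-0.6, 1.3, 0.7]
width: 0.008
gripper_force: 0.4
```

```bash
python3 -c "
from h import *
get('scene','d.png')"
```

```text
(no output)
```

View pics/d.png

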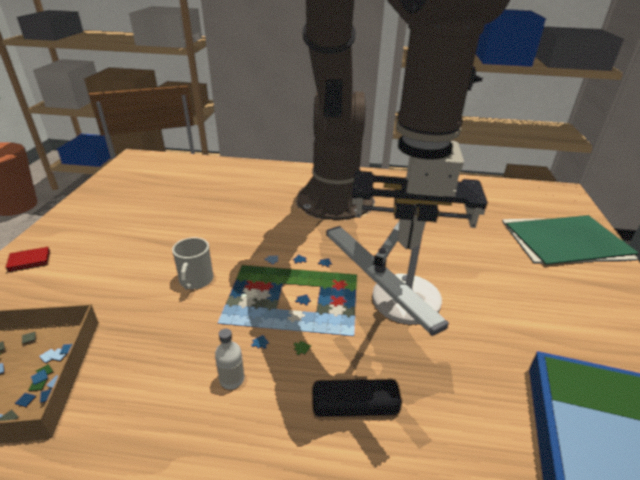

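The boom follows the finger: the bar's stem is now at (380,262), the foot is unmoved, and the force is light. I continue along the arc.

```bash
python3 -m creep '[[-0.12,0.24,0,0,0],[-0.15,0.24,0,0,0],[-0.15,0.24,0,0,0],[-0.08,0.24,0,0,0],[-0.12,0.22,0,0,0],[-0.12,0.22,0,0,0],[-0.12,0.22,0,0,0],[-0.15,0.2,0,0,0],[-0.15,0.2,0,0,0],[-0.15,0.2,0,0,0],[-0.18,0.18,0,0,0],[-0.18,0.18,0,0,0]]'; python3 -m creep '[[-0.18,0.18,0,0,0],[-0.2,0.16,0,0,0],[-0.2,0.15,0,0,0],[-0.2,0.15,0,0,0],[-0.22,0.12,0,0,0],[-0.2,0.12,0,0,0],[-0.2,0.1,0,0,0],[-0.1,0.05,0,0,0],[-0.1,0.05,0,0,0],[0,0,0,0,0],[0,0,0,0,0]]'
python3 - <<'E'
from h import *
b=get('top','e.png');get('scene','f.png')
E
```

```text
clock: 7.92
position: [0.5806, 0.0702, 0.2947]
ee_rot: [3.142, -0.001, 0.0]
force: [0.1, 1.3, -0.0]
width: 0.002
gripper_force: 0.4
clock: 9.3
position: [0.5171, 0.0274, 0.2946]
ee_rot: [3.142, -0.001, -0.0]
force: [-0.2, 0.2, 0.2]
width: 0.004
gripper_force: 0.0
```

View pics/f.png

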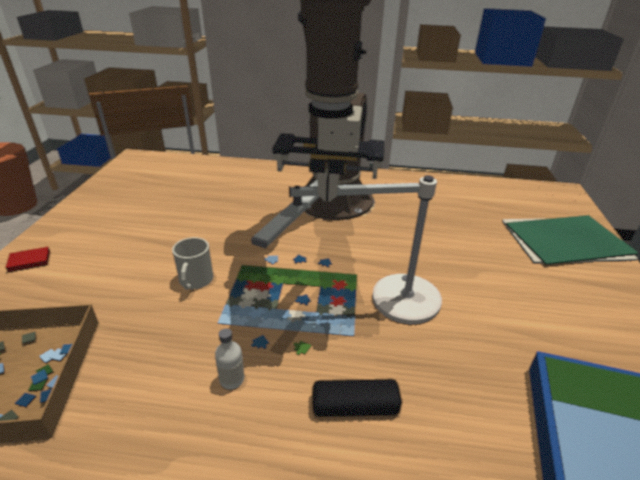

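The boom now reaches from the collar at (428,185) to its end at about (295,190). The bar's outer end is at (260,238), and the fingers are in front of the boom at about (328,180). Now I measure.

```bash
cat >> h.py <<'E'
def meas():
    d=get('scene');P=pts(d);z=P[...,2];hsv=cv2.cvtColor(d['pixels'],cv2.COLOR_BGR2HSV)
    u=np.mgrid[:480,:640][1]
    reg=(P[...,0]>.3)&(P[...,0]<.75)&(P[...,1]>-.3)&(P[...,1]<.35)&(hsv[...,1]<60)&(hsv[...,2]>70)
    out={}
    for n,(a,b) in dict(boom=(.299,.312),bar=(.266,.281)).items():
        m=cv2.morphologyEx((reg&(z>a)&(z<b)).astype(np.uint8),cv2.MORPH_CLOSE,np.ones((3,3)))
        k,l,s,c=cv2.connectedComponentsWithStats(m)
        keep=[i for i in range(1,k) if s[i,4]>25]
        X=P[np.isin(l,keep)&reg&(z>a)&(z<b)][:,:2].astype(np.float32)
        vx,vy,x0,y0=cv2.fitLine(X,cv2.DIST_HUBER,0,.01,.01).ravel()
        t=(X-[x0,y0])@[vx,vy];e=[np.array([x0,y0])+q*np.array([vx,vy]) for q in np.percentile(t,[.5,99.5])]
        out[n]=e;print(n,len(X),np.round(e,3).tolist(),'ang',round(float(np.arctan2(vy,vx)),3))
    return out
E
python3 -c "
from h import *
meas()"
```

```text
boom 934 [[0.455, 0.226], [0.517, -0.04]] ang -1.342
bar 860 [[0.418, 0.013], [0.638, -0.075]] ang -0.381
```

```bash
python3 -m creep '[[-0.1,0.02,0,0,0],[-0.1,0.02,0,0,0],[-0.1,0.02,0,0,0],[-0.1,0.02,0,0,0],[-0.1,0.02,0,0,0],[-0.08,0.02,0,0,0],[-0.06,0,0,0,0],[-0.04,0,0,0,0],[0,0,0,0,0]]'; python3 -m creep '[[0.3,0,0,0,0],[0.5,0,0,0,0],[0,0,-0.8,0,0],[0.6,0,-1,0,0],[1,0.5,0,0,0],[1,1,0,0,0],[0,0,0,0,0]]'; python3 - <<'E'
from h import *
meas();get('top','g.png')
E
```

```text
clock: 10.58
position: [0.4897, 0.0227, 0.2947]
ee_rot: [3.142, -0.001, -0.0]
force: [1.6, -0.3, -0.2]
width: 0.006
gripper_force: 0.0
clock: 11.45
position: [0.6283, -0.042, 0.3645]
ee_rot: [3.14, -0.01, -0.003]
force: [-0.3, 0.3, 0.2]
width: 0.002
gripper_force: 0.0
boom 1015 [[0.455, 0.225], [0.483, -0.05]] ang -1.469
bar 984 [[0.358, 0.028], [0.603, -0.094]] ang -0.463
```

View pics/g.png

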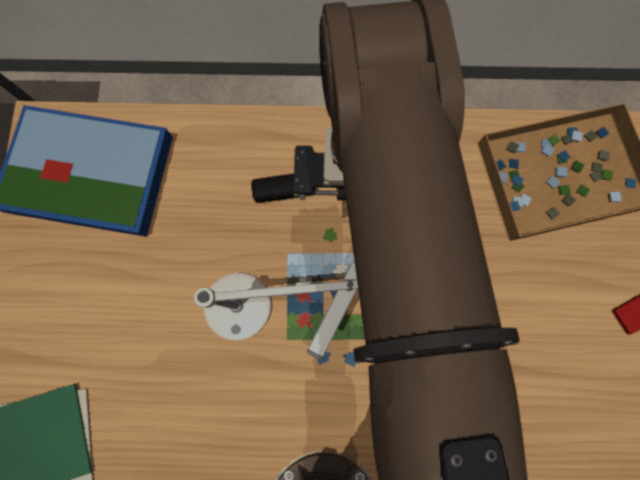

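The boom lies over the puzzle with its outer end at about (352,282). The bar slopes from (318,355) up past (350,265), and its outer half is hidden by the arm. The boom is in place; next is the bar.

```bash
python3 - <<'E'
import numpy as np
p=np.array([.477,-.041]);prev=np.array([.628,-.042])
for f in [-.2,-.46,-.6,-.75,-.9,-1.05,-1.2,-1.35,-1.45,-1.5,-1.55]:
    d=np.array([np.cos(f),np.sin(f)]);n=np.array([-d[1],d[0]])
    t=p+.120*d+(.0155+.0095*abs(d[1])+.019*d[0])*n
    u=(t-prev)/.04*[1,-1];prev=t;print(f,t.round(3),u.round(2))
E
```

```text
-0.2 [ 0.602 -0.03 ] [-0.66 -0.31]
-0.46 [ 0.601 -0.061] [-0.02  0.8 ]
-0.6 [ 0.597 -0.079] [-0.1   0.43]
-0.75 [ 0.589 -0.097] [-0.19  0.45]
-0.9 [ 0.579 -0.113] [-0.26  0.42]
-1.05 [ 0.566 -0.129] [-0.33  0.38]
-1.2 [ 0.55  -0.142] [-0.4   0.32]
-1.35 [ 0.532 -0.152] [-0.45  0.26]
-1.45 [ 0.518 -0.157] [-0.33  0.13]
-1.5 [ 0.512 -0.159] [-0.17  0.05]
-1.55 [ 0.505 -0.16 ] [-0.17  0.04]
```

```bash
python3 -m creep '[[-0.65,-0.45,0,0,0],[0,0,0,0,0],[0,0,0.8,0,0],[0,0,0.8,0,0],[0,0,0.7,0,0],[0,0,0.15,0,0],[0,0,0,0,0],[0,0,0,0,0]]'
```

```text
clock: 12.55
position: [0.6006, -0.0192, 0.2702]
ee_rot: [-3.142, 0.001, -0.004]
force: [0.0, -0.1, 1.3]
width: 0.006
gripper_force: 0.0
```

```bash
python3 -m creep '[[0,0.25,0.12,0,0],[0,0.2,0,0,0],[0,0.15,0,0,0],[0,0.15,0,0,0],[0,0.15,0,0,0],[0,0.15,0,0,0],[-0.03,0.15,0,0,0],[-0.04,0.15,0,0,0],[-0.05,0.15,0,0,0],[-0.06,0.15,0,0,0],[-0.06,0.15,0,0,0],[-0.07,0.15,0,0,0]]'; python3 -c "
from h import *
meas()"
```

```text
clock: 14.05
position: [0.5872, -0.0978, 0.2639]
ee_rot: [3.142, -0.001, 0.0]
force: [0.3, 0.4, 1.4]
width: 0.004
gripper_force: 0.1
boom 1019 [[0.455, 0.224], [0.492, -0.125]] ang -1.466
bar 605 [[0.378, 0.057], [0.593, -0.118]] ang -0.682
```

Boom unmoved, bar turning. Continue.

```bash
python3 -m creep '[[-0.1,0.15,0,0,0],[-0.08,0.14,0,0,0],[-0.09,0.14,0,0,0],[-0.1,0.14,0,0,0],[-0.11,0.13,0,0,0],[-0.11,0.13,0,0,0],[-0.11,0.12,0,0,0],[-0.13,0.11,0,0,0],[-0.13,0.11,0,0,0],[-0.13,0.1,0,0,0],[-0.15,0.09,0,0,0],[-0.15,0.09,0,0,0]]'; python3 -m creep '[[-0.15,0.08,0,0,0],[-0.12,0.05,0,0,0],[-0.1,0.04,0,0,0],[-0.1,0.03,0,0,0],[-0.08,0.03,0,0,0],[0,0,0,0,0]]'; python3 -c "
from h import *
meas();get('scene','i.png')"
```

```text
clock: 15.6
position: [0.5313, -0.1556, 0.2639]
ee_rot: [3.142, -0.001, 0.0]
force: [-0.5, -0.0, -0.4]
width: 0.009
gripper_force: 0.1
clock: 16.35
position: [0.5095, -0.1647, 0.2639]
ee_rot: [3.141, -0.001, -0.0]
force: [0.3, 0.3, 0.5]
width: 0.003
gripper_force: 0.0
boom 1118 [[0.454, 0.225], [0.501, -0.182]] ang -1.457
bar 1274 [[0.477, 0.1], [0.496, -0.175]] ang -1.503
```

View pics/i.png

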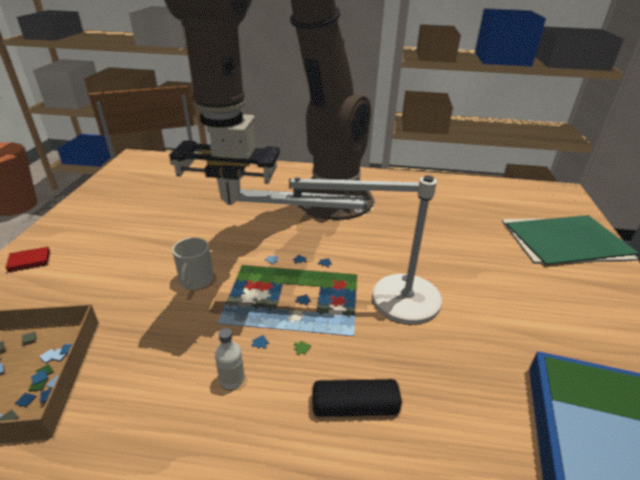

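The bar now lies nearly under the boom, from (365,205) to (237,196), and the puzzle's corners are at about (240,267), (357,274), (356,332) and (221,325). I compare the angles in this view.

```bash
python3 - <<'E'
from h import *
d=get('scene')
for u,v in((240,267),(357,274),(356,332),(221,325)):print(ray(d,u,v,.0025)[:2].round(3))
c=[ray(d,u,v,.0025)[:2] for u,v in((240,267),(357,274),(356,332),(221,325))]
for a,b in((0,1),(3,2)):
    e=c[a]-c[b];print('long ang',np.arctan2(e[1],e[0]))
print('scene gap',(.45*(c[0]+c[3])/2+.55*(c[1]+c[2])/2))
# top image: fit lines to puzzle's long edges
b=cv2.imread('pics/b.png').astype(int)
t=get('top');hsv=cv2.cvtColor(cv2.imread('pics/b.png'),cv2.COLOR_BGR2HSV)
wood=((hsv[...,0]>8)&(hsv[...,0]<22)&(hsv[...,1]>60)&(hsv[...,1]<190))
m=cv2.morphologyEx((~wood).astype(np.uint8),cv2.MORPH_OPEN,np.ones((5,5)))
for nm,rng,first in(('top',range(247,275),1),('bot',range(344,320,-1),1)):
    q=[]
    for u in range(293,406):
        for v in rng:
            if m[v,u]: q.append(ray(t,u,v,.0025)[:2]);break
    l=cv2.fitLine(np.array(q,np.float32),cv2.DIST_HUBER,0,.01,.01).ravel();print(nm,l.round(3),np.arctan2(l[1],l[0]))
E
```

```text
[ 0.391 -0.204]
[0.373 0.095]
[0.571 0.105]
[ 0.595 -0.189]
long ang -1.5101829781970149
long ang -1.4920979802526044
scene gap [ 0.48150945 -0.03358862]
top [ 0.019 -1.     0.583 -0.054] -1.5516431
bot [ 0.02  -1.     0.374 -0.012] -1.5510156
```

```bash
python3 -m creep '[[0.3,0,0,0,0],[0.6,0,0,0,0],[0,0,-1,0,0],[0,0,-1,0,0],[0,1,-1,0,0],[0,1,0,0,0],[0,1,0,0,0],[0,1,0,0,0],[0,1,0,0,0],[0,1,0,0,0],[0,1,0,0,0],[0,1,0,0,0]]'; python3 - <<'E'
from h import *
meas();b=get('top','j.png');P=pts(b);z=P[...,2]
for n,lo,hi in(('bar',.26,.282),('boom',.299,.315),('cap',.316,.34)):
    m=(z>lo)&(z<hi)&(P[...,1]>-.2)&(P[...,1]<.3)&(P[...,0]>.4)&(P[...,0]<.55)
    X=P[m][:,:2].astype(np.float32);print(n,len(X),cv2.minAreaRect(X))
E
```

```text
clock: 18.05
position: [0.5463, -0.4859, 0.3835]
ee_rot: [-3.142, 0.0, -0.0]
force: [-0.1, 0.6, 0.6]
width: 0.005
gripper_force: 0.0
boom 1009 [[0.456, 0.225], [0.482, -0.05]] ang -1.475
bar 1337 [[0.48, 0.1], [0.492, -0.173]] ang -1.526
bar 1779 ((0.475909560918808, -0.039025112986564636), (0.0304708294570446, 0.27952098846435547), 2.579362392425537)
boom 1315 ((0.4575693607330322, 0.0885782390832901), (0.032998304814100266, 0.2872087061405182), 4.020171165466309)
cap 157 ((0.4477105736732483, 0.21445932984352112), (0.028483020141720772, 0.03083527274429798), 65.60124969482422)
```

View pics/j.png

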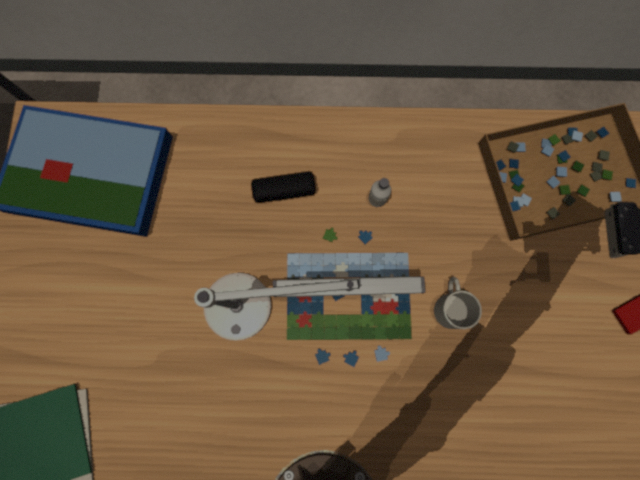

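The bar lies over the gap from about (275,287) to (422,285), parallel to the puzzle's long side. It is about 3 mm from the gap's centre and about 0.03 rad off, and the arm is clear. I hand the job in.

```bash
python3 -m creep '[[0,0,0,0,0],[0,0,0,0,0],[0,0,0,0,0],[0,0,0,0,0]]'; python3 -c "
from cell import sign_off
print(sign_off())"
```

```text
clock: 18.65
position: [0.5458, -0.4839, 0.3844]
ee_rot: [3.141, 0.001, 0.001]
force: [0.4, -0.4, -0.1]
width: 0.006
gripper_force: 0.0
the job is handed in; nothing more can be done
None
```

The job is handed in at 18.7 s (no verdict was returned): by the last top view, the light bar's centre is about 3 mm from the gap's centre and the bar about 0.03 rad off the puzzle's long side, with the lamp's foot, mug, bottle and case showing no visible movement.

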